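Pack the last stand's socket: rubber ring, then steel collar

TASK

Pack the round socket of the cast-iron last stand: first lay the wide, low rubber ring flat on the bottom of the bore, then stand the narrow, tall steel ring upright on top of it, inside the bore, and let go. The thin steel washer that is wider than the bore is not needed.

Things in the scene. Friction and masses are not known exactly. Their poses are not given: they have to be found in the camera images.
- stand_mouth (a point): Centre of the bore's mouth in the fixed dark cast-iron last stand, at the rim, 118 mm above the planks; z up. Cup 100 mm wide over the rim, foot 144 mm wide. Bore upright, 68 mm in diameter, flaring to 88 mm over the top 8 mm; flat floor 40 mm below the rim. Fingers hardly fit in beside a ring: hold rings by the upper part, tips above the rim
- cushion_mid (a point): Centre (half-way up) of the wide, low ring of black rubber: 52 mm outside, 20 mm hole, 22 mm high, lying flat on the planks, z up; about 50 g. It goes in first and may drop the last 40 mm to the floor; its top is then 18 mm below the rim
- collar_mid (a point): Centre (half-way up) of the narrow, tall steel ring (a short tube): 42 mm outside, 24 mm hole, 38 mm high, standing upright on the planks, z up; about 270 g. It goes in second, on the rubber ring, and then stands 20 mm proud of the rim. Not to be confused with the flat washer, 84 mm wide, 8 mm high
Things that resemble listed ones, but are neither listed nor needed, are in the scene too. What is meant by the part that bears collar_mid is not yellow, and is the smaller of those in its own colour.

How it is judged:
By the outcome, as a careful person would: the job done as asked, in the order asked, and still so for the second after the job is handed in, with the robot touching nothing.
It also fails if it takes over 64 s, if anything falls off the work surface, if the arm or the gripper's body presses on something with over 40 N, if the wrist force passes 120 N, or if a joint passes its speed limit or range.

ROBOT

A 7-joint arm with a two-finger parallel gripper is mounted at the origin on the work surface. World frame = base frame: x ahead of the robot, y to its left, z up, the work surface at z = 0. Lengths are in mm, angles in rad, forces in N, time in s.
With the tool pointing down it reaches from about 400 to 875 mm from the base axis. Payload 4.4 kg.
Tool frame: the origin (TCP) lies at the very end of the fingers, on their centre line; the grasp point (between the pads) lies 19 mm behind it; y points along the fingers, z is the direction in which the jaws open and shut, and the axes are right-handed (so a half turn about y gives the same grasp; the last joint's range is limited). The gripper opens to 85 mm and grips with 20 to 120 N. Pads are 22 mm wide; open, the fingers measure 114 mm over their backs; the gripper's body (76 mm by 85 mm) begins 54 mm behind the grasp point. The pads swing forward as they close: fully open they stand 13 mm farther back than shut.
Start: joints at [1.251, 0.628, 0.038, 1.517, -0.027, 0.996, -0.02], TCP at [163.232, -629.184, 231.313] pointing down, gripper open.
Joint ranges: [-3.06, 3.06], [-0.37, 2.12], [-1.25, 1.32], [0.18, 2.47], [-1.1, 4.24], [0.23, 1.98], [-2.94, 2.94]. Speed limits (rad/s): [2.57, 2.57, 3.14, 3.14, 3.14, 3.14, 3.14].

INTERFACE

Orientations are given as a rotation vector (axis times angle).
In Python, from bench import robot gives the robot as it stands.
- The arm moves only by the tool move_arm, never from a script. Its argument "moves" is a list of rows, each a list of 3 entries, a list of its own where there are three numbers: the finger opening in mm, from 0 to 85.4, then the shift along the tool's x, y, z in mm, then the turn about the tool's y in rad. A call has exactly 8 rows; each row is the pose to reach, as a shift and turn from the pose commanded when the call began, along the tool's axes at that moment; what a row does not reach only later rows make up. A row lasts 1/12 s, in which the tool goes at most 41.7 mm and 7.16 degrees, less where a joint would pass 70% of its speed; a pose out of reach is approached as far as the arm can. A call with a gripper value outside its range is refused whole. The fingers move at their own pace and stop on an object; "newtons" is the grip in N (left out, the last holds). Time passes only in rows, so rows that repeat a pose let the fingers close, or fill a call up. It gives the time, the measured TCP pose, the force and the opening at its end, in the units of the state.
- robot.state(): the state, without advancing time (a new reading comes with each control period).
- robot.read_camera(name): name is "side" or "top"; returns a dict with "pixels" (400x640x3 uint8, blue, green, red), "z_map" (400x640 float32, mm along the optical axis (not along the pixel's ray), 0 where there is no reading), "mtx" (3x3 intrinsics, pixels), "k1" (the pictures are not rectified: a ray, as slopes to the right and down, at radius r is drawn at 1 + k1 r^2 times it, then the intrinsics apply), "R" (3x3) and "t" (3): a world point X has camera coordinates R X + t. Camera axes: x right, y down, z forward; pixel columns grow to the right and rows downward; lengths in mm; the calibration is good to about 2 mm. A picture is of the moment at which its call begins.
- robot.finish_job(): hands the job in, once; it reports no verdict.
Trained networks look in the newest picture that a camera, given by its name, has taken for a name from the list of things; names that differ only in an ending like _2 or _b are one class to them, and where a whole thing is asked for, a point or a joint stands for the part that bears it (a point fixed in the world has none). Each returns a list of dicts, best first, with "confidence" (0 to 1); they miss things now and then, are a little off and sometimes report something else, mostly with a low value. They report only what shows in the picture. A call takes as long as a camera call. They do not tell look-alikes from the thing itself.
- robot.find_in(camera, thing): "uv" ([column, row] in pixels, amid what is visible of it).
The state is a dict: "t": time; "qpos": joint angles; "dq": joint speeds; "joint_torque": joint torques, N m; "tool_pos": TCP position; "eef_rot": TCP orientation; "ft_force": force on the tool from outside, world axes, zero at the start; "moment": the same for the moment, N m; "finger_gap": finger opening in mm.
Only numpy, scipy, OpenCV 4.12 (cv2) and the standard library are available. Lean on these libraries where they do the work, as an engineer would, in place of code of your own. Each camera call takes 0.05 s, during which the arm holds its last target.

## Working session

There is one attempt and no reset: what is moved stays moved. The work goes in short steps, Python scripts to look and compute and a tool call to move; the robot and the scene stay as the last step left them, time stands still between calls to the robot, and variables do not carry over. Pictures are saved under pics/ and viewed, and the job is handed in when it is done.

Besides the shell and the picture viewer there is one more tool, called after "Call:" by a JSON object that holds its "method" and its "body". move_arm: Moves the arm, as the interface text tells. Its arguments: {"type":"object","properties":{"moves":{"type":"array"},"newtons":{"type":"number"}},"required":["moves"]}

```bash
mkdir -p pics; ls; cat > h.py <<'E'
import numpy as np, cv2
from bench import robot
def dec(c,u,v):
    K=np.array(c['mtx']);xd=(u-K[0,2])/K[0,0];yd=(v-K[1,2])/K[1,1]
    x,y=xd,yd
    for _ in range(20):
        f=1+c['k1']*(x*x+y*y);x,y=xd/f,yd/f
    return x,y
def world(c,u,v,z=None):
    if z is None: z=c['z_map'][int(round(v)),int(round(u))]
    x,y=dec(c,u,v)
    return np.array(c['R']).T@(np.array([x*z,y*z,z])-np.array(c['t']))
def cloud(c):
    v,u=np.mgrid[0:400,0:640]
    x,y=dec(c,u.astype(float),v.astype(float));z=c['z_map'].astype(float)
    P=np.stack([x*z,y*z,z],-1)-np.array(c['t'])
    W=P@np.array(c['R']); W[z==0]=np.nan
    return W
def onplane(c,u,v,h):
    x,y=dec(c,u,v);R=np.array(c['R']);o=-R.T@np.array(c['t']);d=R.T@np.array([x,y,1.])
    return o+d*(h-o[2])/d[2]
E
python3 - <<'E'
from h import *
for n in ['side','top']:
    c=robot.read_camera(n); cv2.imwrite(f'pics/{n}0.png',c['pixels'])
    print(n,-np.array(c['R']).T@c['t'],np.array(c['R'])[2],c['k1'],c['mtx'][0])
    for t in ['stand_mouth','cushion_mid','collar_mid']:
        for d in robot.find_in(n,t):
            u,v=d['uv'];print(t,np.round(d['uv']),round(d['confidence'],2),world(c,u,v).round())
print(robot.state())
E
```

```text
pics
side [437.02708638 585.0516205  782.996955  ] [ 0.05438059 -0.64354936 -0.76347035] -0.03995834225479803 [392.47687905   0.         323.63873203]
stand_mouth [274. 237.] 0.66 [586. 102.  85.]
cushion_mid [295. 140.] 0.8 [ 596. -308.    5.]
collar_mid [377. 352.] 0.88 [359. 305.  -1.]
collar_mid [295. 328.] 0.81 [528. 268.  -0.]
top [ 315.58516722    8.38100452 1013.69673752] [ 0.18403209 -0.01373945 -0.98282421] -0.06650688997783576 [441.4465094   0.        322.3053516]
stand_mouth [292. 161.] 0.55 [579.  63.  79.]
cushion_mid [447. 168.] 0.6 [ 592. -303.    4.]
collar_mid [194. 184.] 0.92 [539. 294.   8.]
collar_mid [182. 260.] 0.83 [361. 302.  38.]
collar_mid [181. 221.] 0.72 [451. 319.   4.]
{'t': 0.4, 'qpos': array([ 1.25122249,  0.6285495 ,  0.0384822 ,  1.51753156, -0.02700419,
        0.99632607, -0.01999251]), 'dq': array([-0.00067937, -0.00086436, -0.00193782, -0.00065439, -0.00174898,
        0.00023797, -0.00048057]), 'joint_torque': array([-2.40644898e-03, -5.62665761e+01,  1.22348160e+00, -1.93478179e+01,
        1.09345594e-02,  4.26752071e-03, -2.84785614e-06]), 'tool_pos': array([ 163.19992077, -629.09121788,  231.17395433]), 'eef_rot': array([-0.26614253,  2.08657471, -2.08594506]), 'ft_force': array([-0.62305102, -0.28752865,  0.10138398]), 'moment': array([ 0.01947919,  0.05160986, -0.01974967]), 'finger_gap': 85.55006417488038}
```

View pics/side0.png

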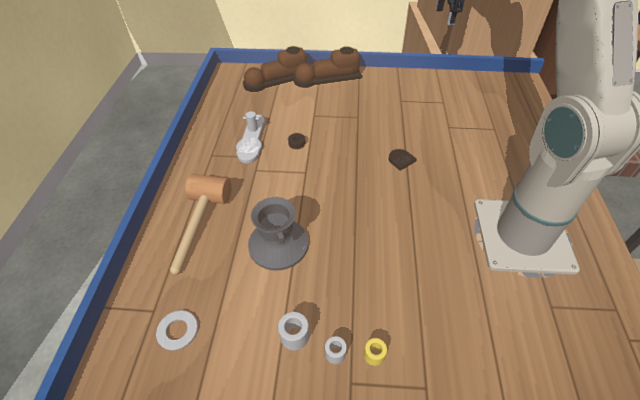

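View pics/top0.png

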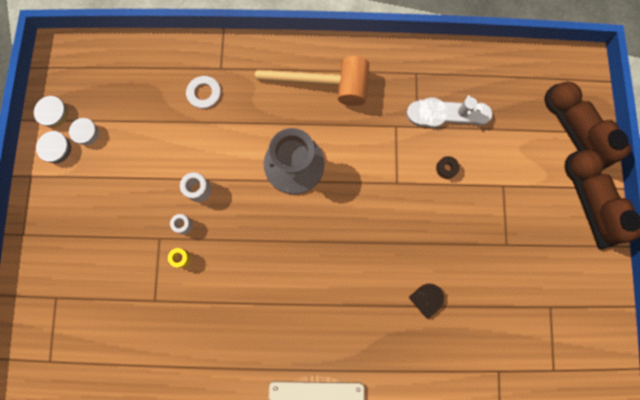

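The side view shows the stand at (275,225), the cushion at (296,141), a large grey tube at (293,330), a small grey tube at (336,349) and a yellow tube at (375,351). In the top view the same things are at (293,150), (447,168), (194,185), (181,223) and (178,258). The small grey tube is the collar, which I'll check by measuring it.

```bash
cat > meas.py <<'E'
from h import *
from scipy.optimize import least_squares
def circ(p):
    f=lambda q:np.hypot(p[:,0]-q[0],p[:,1]-q[1])-q[2]
    r=least_squares(f,[*np.median(p,0)[:2],20],loss='soft_l1');return r.x.round(1)
E
python3 - <<'E'
from meas import *
C={'side':(((336,349),20,38,42),((293,330),24,50,60),((296,141),16,22,52),((272,213),34,118,0)),'top':(((181,223),16,38,42),((194,185),22,50,60),((447,168),18,22,52),((293,150),34,118,0))}
for n in C:
    c=robot.read_camera(n);W=cloud(c);im=c['pixels']
    for (u,v),r,h,_ in C[n]:
        w=W[v-r:v+r,u-r:u+r].reshape(-1,3)
        w=w[np.isfinite(w[:,2])]
        z=w[:,2]; 
        top=np.percentile(z[z>8],95) if (z>8).sum()>5 else 0
        p=w[z>top-4]; 
        b=cv2.minEnclosingCircle(p[:,:2].astype(np.float32))
        print(n,(u,v),'top',top.round(1),np.percentile(z,[5,50]).round(1),len(p),'enc',np.round(b[0],1),round(b[1],1),'bbmid',((p.max(0)+p.min(0))/2).round(1),(p.max(0)-p.min(0)).round(1))
    cv2.imwrite(f'pics/{n}_z.png',np.hstack([cv2.resize(im[v-30:v+30,u-30:u+30],(380,380),interpolation=cv2.INTER_CUBIC) for (u,v),_,_,_ in (C[n][0],C[n][3])]))
    cv2.imwrite(f'pics/{n}_y.png',np.hstack([cv2.resize(im[v-30:v+30,u-30:u+30],(380,380),interpolation=cv2.INTER_CUBIC) for (u,v),_,_,_ in (C[n][1],C[n][2])]))
E
```

```text
side (336, 349) top 39.1 [-2.3  0.6] 241 enc [442.4 315.2] 21.3 bbmid [441.7 315.7  38.1] [40.4 40.9  6.1]
side (293, 330) top 55.4 [-2.  1.] 454 enc [526.5 285.8] 29.8 bbmid [526.4 286.3  54.1] [57.2 58.5  5.4]
side (296, 141) top 23.1 [-3.2 -0.5] 120 enc [ 590.  -296.7] 26.6 bbmid [ 590.5 -295.9   21.9] [48.1 50.5  5.4]
side (272, 213) top 117.6 [-2.6  2.5] 452 enc [592.4  63.9] 49.3 bbmid [592.7  64.  117.9] [97.3 97.5  8.4]
top (181, 223) top 41.3 [-1.7  1.9] 138 enc [440.9 313. ] 20.8 bbmid [441.9 313.2  40.1] [36.6 40.4  5.7]
top (194, 185) top 56.9 [-1.7  2.2] 296 enc [525.8 284.2] 29.4 bbmid [526.1 285.   56.4] [55.5 56.2  7. ]
top (447, 168) top 26.3 [-1.2  2.4] 233 enc [ 590.1 -299.1] 26.0 bbmid [ 591.3 -299.9   25.4] [49.  50.3  6.2]
top (293, 150) top 119.4 [-0.9 17.4] 566 enc [592.5  63. ] 49.5 bbmid [592.   63.8 119.9] [97.5 97.3  9.1]
```

```bash
cat > plan.py <<'E'
from h import *
from scipy.spatial.transform import Rotation as Ro
import sys
def shift(tgt):
    s=robot.state();R=Ro.from_rotvec(s['eef_rot']).as_matrix()
    print('t',s['t'].__round__(2),'pos',s['tool_pos'].round(1),'F',s['ft_force'].round(1),'gap',round(s['finger_gap'],1))
    print('R',R.round(3).tolist())
    print('shift',(R.T@(np.array(tgt)-s['tool_pos'])).round(1))
if __name__=='__main__': shift([float(a) for a in sys.argv[1:4]])
E
python3 plan.py 590.5 -298 231
python3 - <<'E'
from h import *
for n in ['top','side']:
    c=robot.read_camera(n);W=cloud(c).reshape(-1,3)
    m=(W[:,0]>300)&(W[:,0]<800)&(W[:,1]>-560)&(W[:,1]<450)
    for y in range(-560,450,80):
        q=W[m&(W[:,1]>y)&(W[:,1]<y+80)];i=q[:,2].argmax();print(n,y,q[i].round())
E
```

```text
t 0.5 pos [ 163.2 -629.2  231.3] F [ 1.1 -0.5  0.1] gap 85.5
R [[-0.968, -0.0, 0.251], [-0.251, 0.0, -0.968], [0.0, -1.0, -0.0]]
shift [-4.968e+02  3.000e-01 -2.133e+02]
top -560 [ 778. -554.   21.]
top -480 [ 717. -402.   22.]
top -400 [ 739. -340.   78.]
top -320 [ 580. -282.   29.]
top -240 [ 752. -234.   24.]
top -160 [778. -82.  71.]
top -80 [774. -73.  74.]
top 0 [600.  18. 123.]
top 80 [570. 105. 122.]
top 160 [760. 199.   8.]
top 240 [542. 292.  61.]
top 320 [439. 328.  43.]
top 400 [783. 420.   8.]
side -560 [ 768. -560.   37.]
side -480 [ 732. -408.   16.]
side -400 [ 738. -338.   73.]
side -320 [ 569. -288.   24.]
side -240 [ 712. -229.   19.]
side -160 [774. -81.  67.]
side -80 [769. -71.  70.]
side 0 [561.  31. 120.]
side 80 [572. 109. 121.]
side 160 [513. 176.   5.]
side 240 [534. 264.  58.]
side 320 [350. 321.  42.]
side 400 [487. 402.   4.]
```

Call:
{"method": "move_arm", "body": {"moves": [[85, [-20, 0, -9], 0], [85, [-55, 0, -24], 0], [85, [-92, 0, -40], 0], [85, [-129, 0, -55], 0], [85, [-166, 0, -71], 0], [85, [-203, 0, -87], 0], [85, [-240, 0, -103], 0], [85, [-277, 0, -119], 0]], "newtons": 25}}

```text
t: 1.27
tool_pos: [402.9, -443.1, 231.6]
eef_rot: [-0.266, 2.086, -2.087]
ft_force: [-0.6, -0.0, 0.4]
finger_gap: 85.0
```

Call:
{"method": "move_arm", "body": {"moves": [[85, [-37, 0, -16], 0], [85, [-74, 0, -32], 0], [85, [-111, 0, -48], 0], [85, [-148, 0, -64], 0], [85, [-185, 0, -79], 0], [85, [-210, 0, -90], 0], [85, [-219, 0, -94], 0], [85, [-219, 0, -94], 0]]}}

```text
t: 1.93
tool_pos: [592.6, -294.8, 231.0]
eef_rot: [-0.27, 2.084, -2.081]
ft_force: [0.4, 0.3, -1.0]
finger_gap: 85.0
```

```bash
python3 plan.py 590.5 -298 7; python3 - <<'E'
from meas import *
for n in ['side','top']:
    c=robot.read_camera(n); cv2.imwrite(f'pics/{n}1.png',c['pixels'])
E
```

```text
t 1.93 pos [ 592.6 -294.8  231. ] F [ 0.4  0.3 -1. ] gap 85.0
R [[-0.967, 0.001, 0.257], [-0.257, 0.002, -0.967], [-0.002, -1.0, -0.001]]
shift [  3.2 223.9   2.8]
```

Call:
{"method": "move_arm", "body": {"moves": [[85, [0, 15, 0], 0], [85, [0, 45, 0], 0], [85, [0, 80, 0], 0], [85, [0, 115, 0], 0], [85, [0, 145, 0], 0], [85, [0, 165, 0], 0], [85, [0, 175, 0], 0], [85, [0, 175, 0], 0]]}}

```text
t: 2.7
tool_pos: [586.6, -300.1, 54.1]
eef_rot: [-0.269, 2.091, -2.089]
ft_force: [-0.1, -1.0, -1.1]
finger_gap: 85.1
```

```bash
python3 - <<'E'
from meas import *
for n in ['side','top']:
    c=robot.read_camera(n); cv2.imwrite(f'pics/{n}2.png',c['pixels'])
    if n=='side': a=c['pixels'][80:200,210:390]
    else: b=c['pixels'][100:220,360:540]
cv2.imwrite('pics/z2.png',cv2.resize(np.hstack([a,b]),(792,264),interpolation=cv2.INTER_CUBIC))
E
python3 plan.py 590.5 -298 7
```

```text
t 2.8 pos [ 589.6 -300.2   57.3] F [-0.1 -0.6  0.5] gap 85.1
R [[-0.968, 0.001, 0.249], [-0.249, -0.001, -0.968], [-0.0, -1.0, 0.001]]
shift [-1.4 50.3 -2. ]
```

View pics/z2.png

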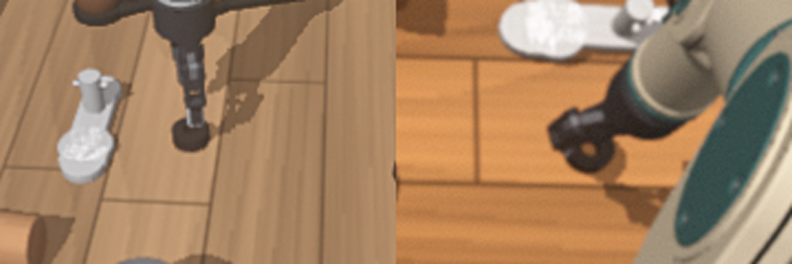

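The zoomed picture shows the open fingers straddling the black ring: at about (190,130) in the side half and (580,150) in the top half. I'll lower and grip.

Call:
{"method": "move_arm", "body": {"moves": [[85, [-1, 10, -1], 0], [85, [-1, 25, -1], 0], [85, [-1, 38, -1], 0], [85, [-1, 46, -1], 0], [85, [-1, 49, -1], 0], [85, [-1, 49, -1], 0], [70, [-1, 49, -1], 0], [60, [-1, 49, -1], 0]]}}

```text
t: 3.47
tool_pos: [591.1, -297.6, 8.0]
eef_rot: [-0.265, 2.085, -2.087]
ft_force: [-0.1, 0.1, -0.6]
finger_gap: 63.3
```

Call:
{"method": "move_arm", "body": {"moves": [[50, [0, 0, 0], 0], [40, [0, 0, 0], 0], [40, [0, 0, 0], 0], [40, [0, 0, 0], 0], [40, [0, 0, 0], 0], [40, [0, 0, 0], 0], [40, [0, 0, 0], 0], [40, [0, 0, 0], 0]], "newtons": 25}}

```text
t: 4.13
tool_pos: [591.2, -297.6, 8.5]
eef_rot: [-0.265, 2.085, -2.087]
ft_force: [-0.6, 0.9, 6.7]
finger_gap: 51.1
```

Call:
{"method": "move_arm", "body": {"moves": [[40, [0, -8, 0], 0], [40, [0, -25, 0], 0], [40, [0, -55, 0], 0], [40, [0, -90, 0], 0], [40, [0, -125, 0], 0], [40, [0, -155, 0], 0], [40, [0, -175, 0], 0], [40, [0, -180, 0], 0]]}}

```text
t: 4.8
tool_pos: [592.8, -298.4, 192.3]
eef_rot: [-0.259, 2.079, -2.088]
ft_force: [0.6, -0.5, -0.9]
finger_gap: 50.7
```

```bash
python3 plan.py 592.3 63.5 190; python3 - <<'E'
from meas import *
c=robot.read_camera('side'); cv2.imwrite('pics/s3.png',cv2.resize(c['pixels'][50:250,200:400],(600,600),interpolation=cv2.INTER_CUBIC))
E
```

```text
t 4.8 pos [ 592.8 -298.4  192.3] F [ 0.6 -0.5 -0.9] gap 50.7
R [[-0.968, 0.007, 0.251], [-0.251, -0.003, -0.968], [-0.006, -1.0, 0.005]]
shift [ -90.3    1.1 -350.5]
```

View pics/s3.png

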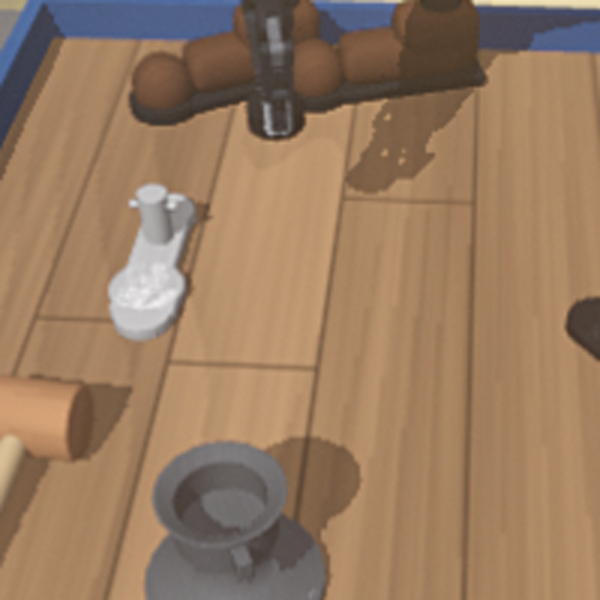

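The ring hangs in the fingers (275,110), level, above the planks. Next I'll carry it over the stand.

Call:
{"method": "move_arm", "body": {"moves": [[40, [-3, 0, -10], 0], [40, [-8, 0, -30], 0], [40, [-14, 0, -55], 0], [40, [-22, 0, -82], 0], [40, [-29, 0, -109], 0], [40, [-36, 0, -136], 0], [40, [-43, 0, -163], 0], [40, [-50, 0, -190], 0]]}}

```text
t: 5.52
tool_pos: [589.4, -98.2, 185.0]
eef_rot: [-0.271, 2.089, -2.086]
ft_force: [0.6, 0.4, -1.0]
finger_gap: 51.4
```

Call:
{"method": "move_arm", "body": {"moves": [[40, [-7, 0, -27], 0], [40, [-14, 0, -54], 0], [40, [-21, 0, -81], 0], [40, [-28, 0, -108], 0], [40, [-35, 0, -132], 0], [40, [-40, 0, -150], 0], [40, [-42, 0, -158], 0], [40, [-42, 0, -159], 0]]}}

```text
t: 6.18
tool_pos: [590.5, 66.8, 185.6]
eef_rot: [-0.274, 2.087, -2.084]
ft_force: [-0.2, 0.4, -0.2]
finger_gap: 51.1
```

```bash
python3 - <<'E'
from meas import *
c=robot.read_camera('side'); a=c['pixels'][120:280,200:360]
c=robot.read_camera('top'); b=c['pixels'][80:240,220:380]
cv2.imwrite('pics/z4.png',cv2.resize(np.hstack([a,b]),(800,400),interpolation=cv2.INTER_CUBIC))
E
python3 plan.py 592.3 63.5 118
```

```text
t 6.28 pos [591.1  62.8 186.3] F [ 0.2 -0.1 -0.6] gap 51.3
R [[-0.968, -0.002, 0.251], [-0.251, -0.001, -0.968], [0.002, -1.0, 0.001]]
shift [-1.5 68.3 -0.4]
```

View pics/z4.png

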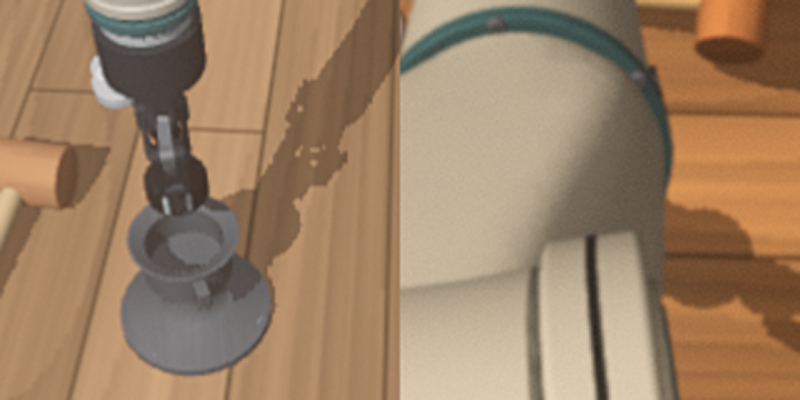

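The cushion is held above the bore mouth (side half: ring at (177,182), mouth at (183,240)). I'll lower it to just above the rim and look again.

Call:
{"method": "move_arm", "body": {"moves": [[40, [-1, 5, 0], 0], [40, [-1, 15, 0], 0], [40, [-1, 26, 0], 0], [40, [-1, 36, 0], 0], [40, [-1, 44, 0], 0], [40, [-1, 49, 0], 0], [40, [-1, 50, 0], 0], [40, [-1, 50, 0], 0]]}}

```text
t: 6.95
tool_pos: [592.8, 63.8, 136.8]
eef_rot: [-0.267, 2.087, -2.087]
ft_force: [-0.2, -0.0, -0.4]
finger_gap: 50.9
```

```bash
python3 - <<'E'
from meas import *
c=robot.read_camera('side'); a=c['pixels'][160:260,220:340]
cv2.imwrite('pics/z5.png',cv2.resize(a,(720,600),interpolation=cv2.INTER_CUBIC))
W=cloud(c)[160:260,220:340];
# cushion pixels: dark black, high
d=a.max(-1)<45
q=W[d&(W[...,2]>100)&(W[...,2]<170)&(abs(W[...,0]-592)<40)&(abs(W[...,1]-63)<45)]
print(len(q),np.percentile(q,[2,50,98],axis=0).round(1))
E
python3 plan.py 592.3 63.5 118
```

```text
t 7.0 pos [593.1  63.9 137.3] F [ 0.2  0.9 -1. ] gap 51.4
R [[-0.968, 0.0, 0.251], [-0.251, -0.0, -0.968], [-0.0, -1.0, 0.0]]
shift [ 0.9 19.3  0.2]Traceback (most recent call last):
  File "<stdin>", line 8, in <module>
    return _quantile_unchecked(
        a, q, axis, out, overwrite_input, method, keepdims, weights)
    return _ureduce(a,
                    func=_quantile_ureduce_func,
    ...<5 lines>...
                    overwrite_input=overwrite_input,
                    method=method)
    r = func(a, **kwargs)
    result = _quantile(arr,
                       quantiles=q,
    ...<2 lines>...
                       out=out,
                       weights=wgt)
    slices_having_nans = np.isnan(arr[-1, ...])
                                  ~~~^^^^^^^^^
IndexError: index -1 is out of bounds for axis 0 with size 0
```

View pics/z5.png

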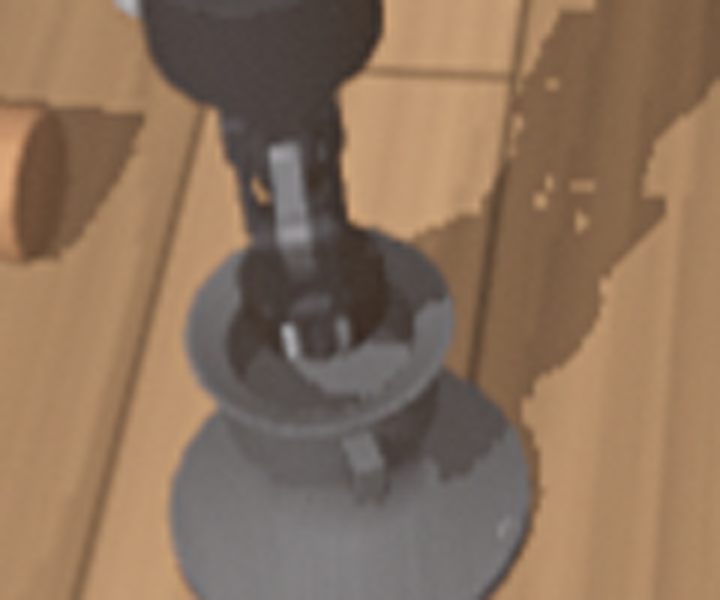

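The ring is above the bore at about (312,285), with the fingertip at (320,340). It is centred left to right, so I'll lower it a little further and release.

Call:
{"method": "move_arm", "body": {"moves": [[40, [0, 4, 0], 0], [40, [0, 10, 0], 0], [40, [0, 15, 0], 0], [40, [0, 18, 0], 0], [40, [0, 18, 0], 0], [40, [0, 18, 0], 0], [40, [0, 18, 0], 0], [40, [0, 18, 0], 0]]}}

```text
t: 7.67
tool_pos: [593.2, 63.9, 119.6]
eef_rot: [-0.266, 2.086, -2.086]
ft_force: [-0.3, -0.1, -0.3]
finger_gap: 51.2
```

Call:
{"method": "move_arm", "body": {"moves": [[54, [0, 0, 0], 0], [58, [0, 0, 0], 0], [62, [0, 0, 0], 0], [66, [0, 0, 0], 0], [66, [0, 0, 0], 0], [66, [0, 0, 0], 0], [66, [0, 0, 0], 0], [66, [0, 0, 0], 0]]}}

```text
t: 8.33
tool_pos: [593.0, 63.9, 119.3]
eef_rot: [-0.266, 2.086, -2.086]
ft_force: [-0.7, 0.4, 0.2]
finger_gap: 66.4
```

Call:
{"method": "move_arm", "body": {"moves": [[66, [0, -5, 0], 0], [66, [0, -20, 0], 0], [66, [0, -40, 0], 0], [66, [0, -60, 0], 0], [66, [0, -80, 0], 0], [66, [0, -95, 0], 0], [66, [0, -100, 0], 0], [66, [0, -100, 0], 0]]}}

```text
t: 9.0
tool_pos: [593.9, 64.0, 221.0]
eef_rot: [-0.262, 2.085, -2.085]
ft_force: [0.3, 0.1, -0.4]
finger_gap: 65.8
```

```bash
python3 - <<'E'
from meas import *
c=robot.read_camera('side'); a=c['pixels'][140:260,210:354]
cv2.imwrite('pics/z6.png',cv2.resize(a,(720,600),interpolation=cv2.INTER_CUBIC))
E
python3 plan.py 442 314.5 219
```

```text
t 9.05 pos [593.1  63.9 219.6] F [-0.2 -0.4 -0.7] gap 66.5
R [[-0.968, 0.001, 0.251], [-0.251, 0.0, -0.968], [-0.001, -1.0, 0.0]]
shift [  83.3    0.5 -280.5]
```

View pics/z6.png

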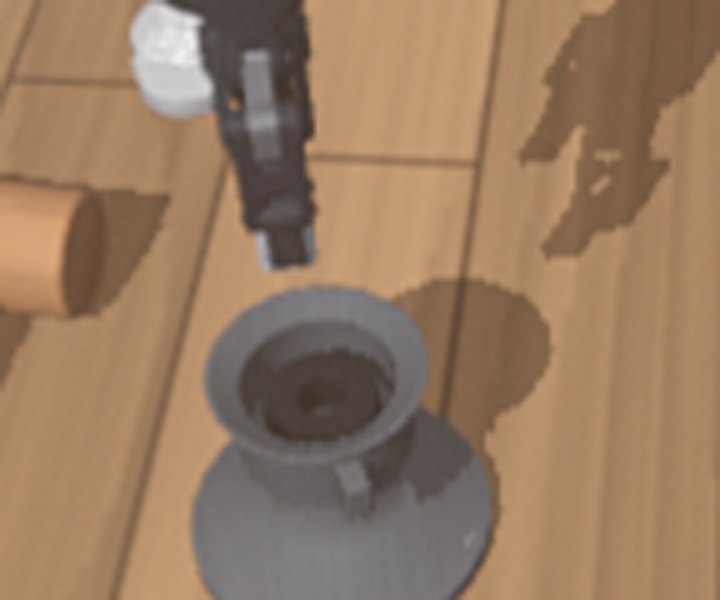

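The cushion lies flat in the bore at (320,390), with its hole centred. Next is the small grey tube.

Call:
{"method": "move_arm", "body": {"moves": [[66, [3, 0, -10], 0], [66, [9, 0, -30], 0], [66, [17, 0, -56], 0], [66, [25, 0, -83], 0], [66, [33, 0, -110], 0], [66, [41, 0, -137], 0], [66, [49, 0, -164], 0], [66, [57, 0, -190], 0]]}}

```text
t: 9.72
tool_pos: [487.7, 235.1, 218.0]
eef_rot: [-0.27, 2.087, -2.087]
ft_force: [0.1, 0.1, 0.1]
finger_gap: 66.4
```

Call:
{"method": "move_arm", "body": {"moves": [[66, [8, 0, -26], 0], [66, [15, 0, -50], 0], [66, [21, 0, -72], 0], [66, [25, 0, -85], 0], [66, [26, 0, -90], 0], [66, [26, 20, -90], 0], [66, [26, 50, -90], 0], [66, [26, 80, -90], 0]]}}

```text
t: 10.38
tool_pos: [442.5, 313.9, 138.5]
eef_rot: [-0.265, 2.086, -2.086]
ft_force: [0.5, -0.0, -0.3]
finger_gap: 65.7
```

Call:
{"method": "move_arm", "body": {"moves": [[66, [0, 25, 0], 0], [66, [0, 42, 0], 0], [66, [0, 52, 0], 0], [66, [0, 55, 0], 0], [66, [0, 55, 0], 0], [66, [0, 55, 0], 0], [66, [0, 55, 0], 0], [66, [0, 55, 0], 0]]}}

```text
t: 11.05
tool_pos: [443.0, 314.6, 85.4]
eef_rot: [-0.264, 2.087, -2.084]
ft_force: [0.2, 0.4, 0.4]
finger_gap: 65.4
```

```bash
python3 - <<'E'
from meas import *
c=robot.read_camera('side'); a=c['pixels'][260:400,250:418]
cv2.imwrite('pics/z7.png',cv2.resize(a,(720,600),interpolation=cv2.INTER_CUBIC))
c=robot.read_camera('top');a=c['pixels'][150:290,110:278]
cv2.imwrite('pics/z7t.png',cv2.resize(a,(720,600),interpolation=cv2.INTER_CUBIC))
E
python3 plan.py 442 314.5 20
```

```text
t 11.15 pos [442.8 314.4  85.2] F [-0.6  1.1 -0.6] gap 66.2
R [[-0.968, 0.001, 0.251], [-0.251, 0.001, -0.968], [-0.002, -1.0, -0.001]]
shift [ 0.9 65.2 -0.2]
```

View pics/z7.png

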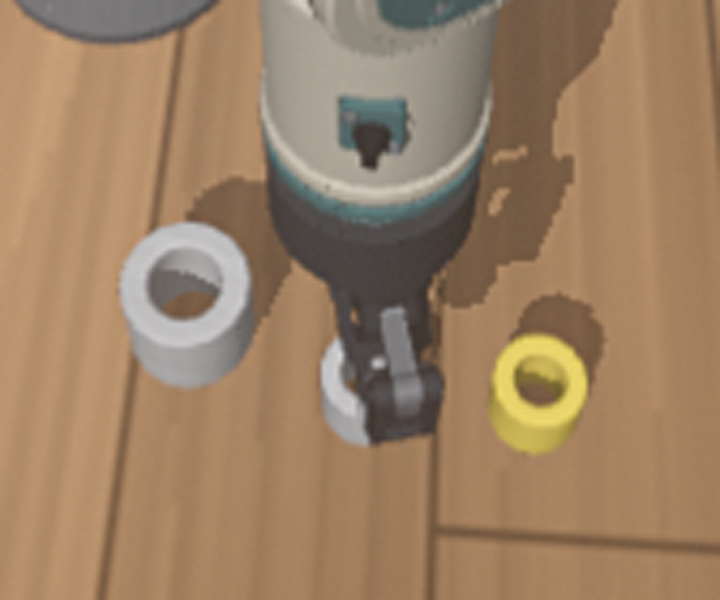

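View pics/z7t.png

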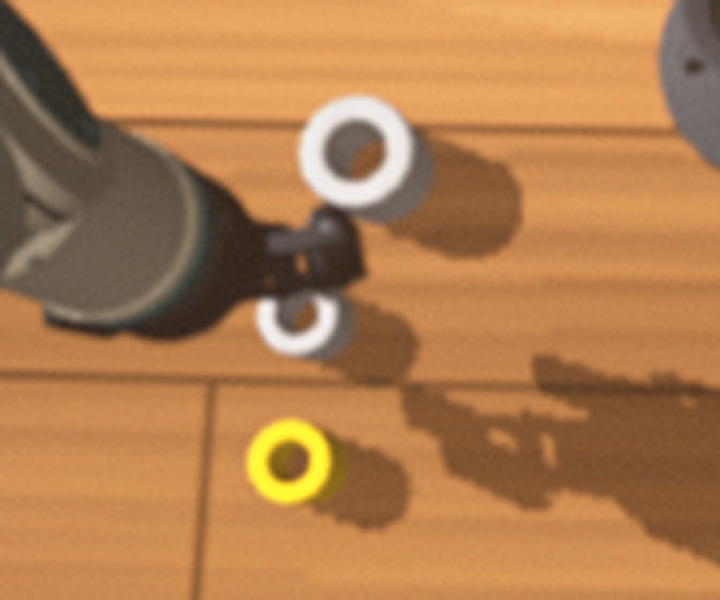

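The fingers straddle the small grey ring at (365,390) in the side view. The large grey and yellow tubes are clear of them. I'll lower and grip.

Call:
{"method": "move_arm", "body": {"moves": [[66, [1, 12, 0], 0], [66, [1, 28, 0], 0], [66, [1, 44, 0], 0], [66, [1, 56, 0], 0], [66, [1, 63, 0], 0], [66, [1, 65, 0], 0], [66, [1, 65, 0], 0], [58, [1, 65, 0], 0]]}}

```text
t: 11.82
tool_pos: [441.8, 314.1, 19.8]
eef_rot: [-0.265, 2.086, -2.086]
ft_force: [-0.2, -0.2, -0.1]
finger_gap: 58.5
```

Call:
{"method": "move_arm", "body": {"moves": [[50, [0, 0, 0], 0], [44, [0, 0, 0], 0], [32, [0, 0, 0], 0], [32, [0, 0, 0], 0], [32, [0, 0, 0], 0], [32, [0, 0, 0], 0], [32, [0, 0, 0], 0], [32, [0, 0, 0], 0]], "newtons": 45}}

```text
t: 12.48
tool_pos: [441.8, 314.1, 20.3]
eef_rot: [-0.265, 2.086, -2.085]
ft_force: [-1.2, -0.2, 5.3]
finger_gap: 39.8
```

Call:
{"method": "move_arm", "body": {"moves": [[32, [0, -5, 0], 0], [32, [0, -20, 0], 0], [32, [0, -45, 0], 0], [32, [0, -75, 0], 0], [32, [0, -110, 0], 0], [32, [0, -145, 0], 0], [32, [0, -172, 0], 0], [32, [0, -180, 0], 0]]}}

```text
t: 13.15
tool_pos: [443.1, 315.1, 203.8]
eef_rot: [-0.259, 2.088, -2.08]
ft_force: [0.3, -0.1, -2.2]
finger_gap: 39.9
```

```bash
python3 - <<'E'
from meas import *
c=robot.read_camera('side'); a=c['pixels'][200:400,240:480]
cv2.imwrite('pics/z8.png',cv2.resize(a,(720,600),interpolation=cv2.INTER_CUBIC))
E
python3 plan.py 592.3 63.5 200
```

```text
t 13.2 pos [443.  315.  203.2] F [ 0.2  0.3 -1.3] gap 40.0
R [[-0.968, 0.006, 0.251], [-0.251, 0.004, -0.968], [-0.006, -1.0, -0.003]]
shift [-81.3   2.9 281. ]
```

View pics/z8.png

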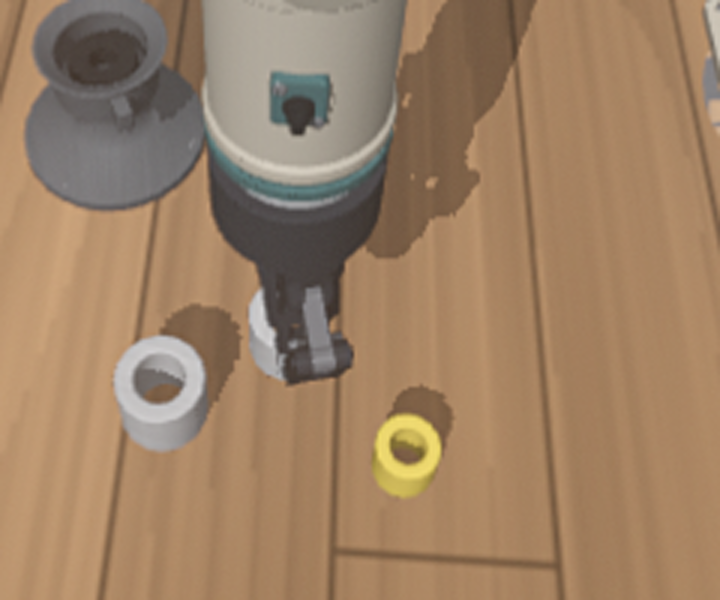

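The ring is lifted, at (270,335) beside the finger. The gap reads 39.8 mm rather than 42, so I'll check where the ring sits in the fingers.

```bash
python3 - <<'E'
from meas import *
for n in ['side','top']:
    c=robot.read_camera(n);W=cloud(c)
    s=(W[...,2]>165)&(W[...,2]<235)&(abs(W[...,0]-443)<40)&(abs(W[...,1]-315)<50)
    im=c['pixels'].copy();v,u=np.where(s)
    print(n,s.sum(),u.min(),u.max(),v.min(),v.max())
    a=c['pixels'][v.min()-15:v.max()+15,u.min()-25:u.max()+25]
    cv2.imwrite(f'pics/z9{n}.png',cv2.resize(a,None,fx=8,fy=8,interpolation=cv2.INTER_CUBIC)[:600,:800])
    bright=s&(c['pixels'].min(-1)>130)
    q=W[bright];print(len(q),q.min(0).round(1),q.max(0).round(1))
    t=q[q[:,2]>np.percentile(q[:,2],97)-4]
    print('top pts',len(t),circ(t) if len(t)>5 else '')
    # fit R=21 cylinder
    f=lambda p:np.hypot(q[:,0]-p[0],q[:,1]-p[1])-21
    print(least_squares(f,[443,315],loss='soft_l1').x.round(1))
print(robot.state()['tool_pos'])
E
```

```text
side 208 323 335 296 326
193 [444.8 304.6 183.1] [463.5 343.7 229.6]
top pts 102 [408.5 306.1  51.7]
[440.2 316.9]
top 253 134 168 209 222
76 [424.3 292.6 214.8] [438.  329.1 232.1]
top pts 56 [441.3 313.6  15.8]
[447.6 314.3]
[440.99146291 313.61814308 199.1193049 ]
```

View pics/z9side.png

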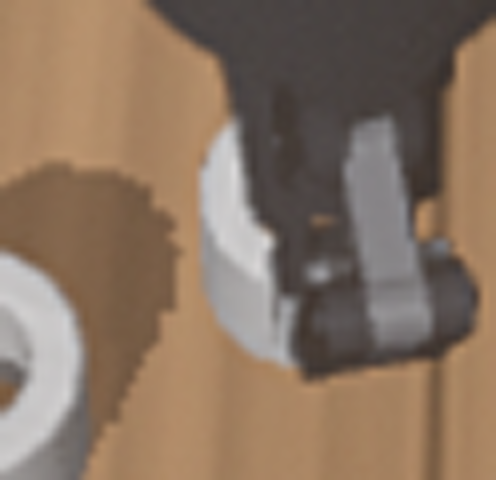

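View pics/z9top.png

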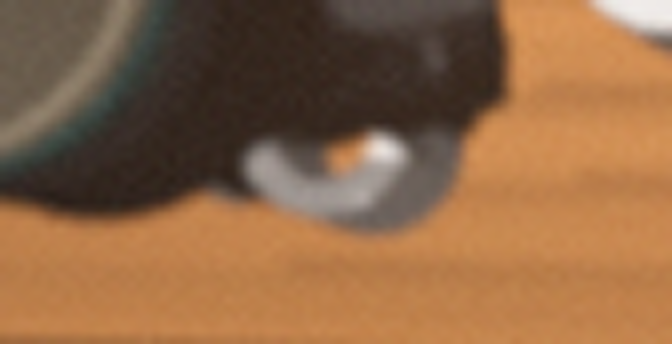

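Bright ring points reach x = 463 and the ring looks upright, so it is centred on the fingers to within a few mm. I'll carry it to the stand.

Call:
{"method": "move_arm", "body": {"moves": [[32, [-3, 0, 10], 0], [32, [-8, 0, 28], 0], [32, [-15, 0, 52], 0], [32, [-23, 0, 78], 0], [32, [-31, 0, 104], 0], [32, [-39, 0, 130], 0], [32, [-46, 0, 156], 0], [32, [-54, 0, 182], 0]]}}

```text
t: 13.97
tool_pos: [538.5, 148.5, 196.8]
eef_rot: [-0.271, 2.087, -2.09]
ft_force: [0.1, 0.4, -2.2]
finger_gap: 40.0
```

Call:
{"method": "move_arm", "body": {"moves": [[32, [-8, 0, 26], 0], [32, [-15, 0, 51], 0], [32, [-21, 0, 72], 0], [32, [-26, 0, 88], 0], [32, [-28, 0, 96], 0], [32, [-29, 0, 98], 0], [32, [-29, 0, 98], 0], [32, [-29, 0, 98], 0]]}}

```text
t: 14.63
tool_pos: [591.0, 65.0, 198.5]
eef_rot: [-0.27, 2.087, -2.085]
ft_force: [0.2, 0.3, -2.8]
finger_gap: 39.9
```

```bash
python3 plan.py 592.3 63.5 150;python3 - <<'E'
from meas import *
c=robot.read_camera('side'); a=c['pixels'][140:260,210:354]
cv2.imwrite('pics/z10.png',cv2.resize(a,(720,600),interpolation=cv2.INTER_CUBIC))
W=cloud(c)
# cushion pose in bore
s=(W[...,2]>70)&(W[...,2]<112)&(np.hypot(W[...,0]-592.3,W[...,1]-63.5)<33)&(c['pixels'].max(-1)<60)
print(s.sum(),W[s].min(0).round(),W[s].max(0).round(),np.median(W[s],0).round(1))
s=(W[...,2]>170)&(W[...,2]<225)&(np.hypot(W[...,0]-592.3,W[...,1]-63.5)<33)&(c['pixels'].min(-1)>110)
print(s.sum(),W[s].min(0).round(),W[s].max(0).round(),np.median(W[s],0).round(1))
E
python3 plan.py 592.3 63.5 150
```

```text
t 14.63 pos [591.   65.  198.5] F [ 0.2  0.3 -2.8] gap 39.9
R [[-0.968, -0.002, 0.252], [-0.252, 0.001, -0.968], [0.002, -1.0, -0.001]]
shift [-1.  48.4  1.8]
t 14.68 pos [591.   65.3 198.8] F [-0.2  0.8 -2. ] gap 39.7
R [[-0.967, -0.002, 0.253], [-0.253, 0.001, -0.967], [0.001, -1.0, -0.001]]
shift [-0.8 48.7  2.1]Traceback (most recent call last):
  File "<stdin>", line 7, in <module>
    return umr_minimum(a, axis, None, out, keepdims, initial, where)
ValueError: zero-size array to reduction operation minimum which has no identity
```

View pics/z10.png

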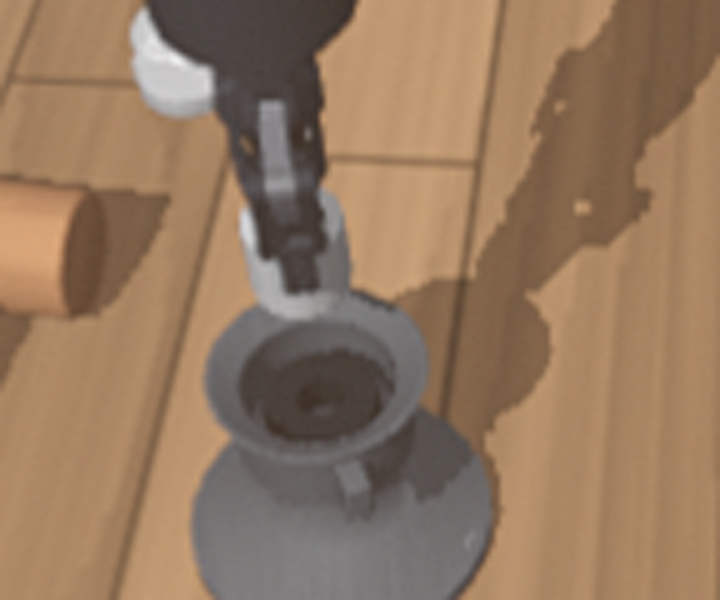

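The ring hangs upright at (298,255) over the mouth (318,375), and the cushion is still flat. I'll lower into the bore and watch the force.

Call:
{"method": "move_arm", "body": {"moves": [[32, [-1, 8, 1], 0], [32, [-1, 20, 1], 0], [32, [-1, 34, 1], 0], [32, [-1, 46, 1], 0], [32, [-1, 56, 1], 0], [32, [-1, 60, 1], 0], [32, [-1, 60, 1], 0], [32, [-1, 60, 1], 0]]}}

```text
t: 15.35
tool_pos: [593.3, 63.2, 139.4]
eef_rot: [-0.266, 2.086, -2.086]
ft_force: [-0.7, 0.1, -1.7]
finger_gap: 39.7
```

```bash
python3 plan.py 592.3 63.5 120;python3 - <<'E'
from meas import *
c=robot.read_camera('side'); a=c['pixels'][140:260,210:354]
cv2.imwrite('pics/z11.png',cv2.resize(a,(720,600),interpolation=cv2.INTER_CUBIC))
E
```

```text
t 15.35 pos [593.3  63.2 139.4] F [-0.7  0.1 -1.7] gap 39.7
R [[-0.968, 0.0, 0.251], [-0.251, 0.0, -0.968], [-0.0, -1.0, -0.0]]
shift [ 1.  19.4 -0.5]
```

View pics/z11.png

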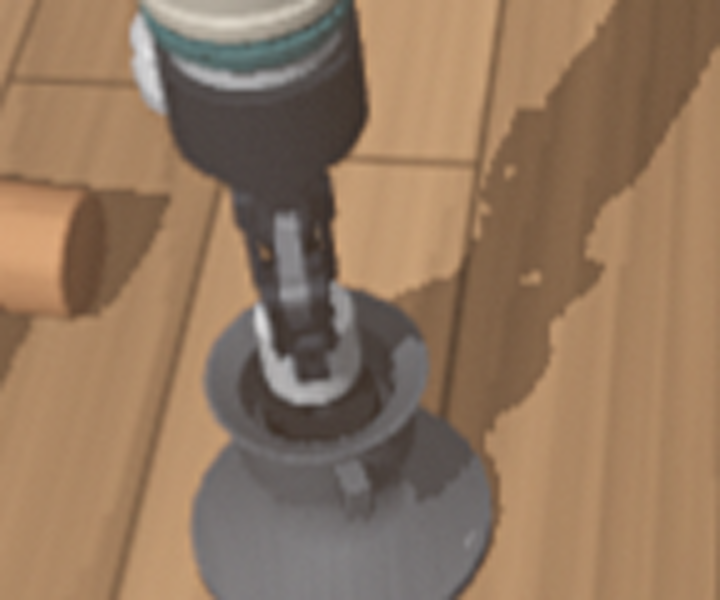

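The ring (310,350) is going into the bore, centred over the cushion at (320,410). I'll lower slowly to contact.

Call:
{"method": "move_arm", "body": {"moves": [[32, [1, 4, 0], 0], [32, [1, 8, 0], 0], [32, [1, 12, 0], 0], [32, [1, 15, 0], 0], [32, [1, 17, 0], 0], [32, [1, 17, 0], 0], [32, [1, 17, 0], 0], [32, [1, 17, 0], 0]]}}

```text
t: 16.07
tool_pos: [592.4, 62.7, 122.4]
eef_rot: [-0.266, 2.086, -2.086]
ft_force: [0.7, 0.5, -2.4]
finger_gap: 39.8
```

Call:
{"method": "move_arm", "body": {"moves": [[32, [0, 1, 0], 0], [32, [0, 1, 0], 0], [32, [0, 2, 0], 0], [32, [0, 2, 0], 0], [32, [0, 3, 0], 0], [32, [0, 3, 0], 0], [32, [0, 3, 0], 0], [32, [0, 3, 0], 0]]}}

```text
t: 16.73
tool_pos: [592.4, 62.7, 120.3]
eef_rot: [-0.266, 2.086, -2.086]
ft_force: [-2.8, -0.5, 4.8]
finger_gap: 39.4
```

Contact: the vertical force changed from −2.4 to +4.8 N at the expected height. I'll release gently.

Call:
{"method": "move_arm", "body": {"moves": [[42, [0, 0, 0], 0], [44, [0, 0, 0], 0], [48, [0, 0, 0], 0], [52, [0, 0, 0], 0], [56, [0, 0, 0], 0], [56, [0, 0, 0], 0], [56, [0, 0, 0], 0], [56, [0, 0, 0], 0]]}}

```text
t: 17.4
tool_pos: [592.3, 62.7, 119.3]
eef_rot: [-0.266, 2.086, -2.086]
ft_force: [0.3, 0.1, 1.0]
finger_gap: 56.2
```

Call:
{"method": "move_arm", "body": {"moves": [[56, [0, -3, 0], 0], [56, [0, -10, 0], 0], [56, [0, -22, 0], 0], [56, [0, -40, 0], 0], [56, [0, -60, 0], 0], [56, [0, -80, 0], 0], [56, [0, -95, 0], 0], [56, [0, -100, 0], 0]]}}

```text
t: 18.07
tool_pos: [593.9, 62.8, 222.6]
eef_rot: [-0.26, 2.084, -2.084]
ft_force: [0.2, -0.8, 0.3]
finger_gap: 56.4
```

```bash
python3 plan.py 592.3 63.5 120;python3 - <<'E'
from meas import *
c=robot.read_camera('side'); a=c['pixels'][140:260,210:354]
cv2.imwrite('pics/z12.png',cv2.resize(a,(720,600),interpolation=cv2.INTER_CUBIC))
W=cloud(c)
s=(W[...,2]>124)&(W[...,2]<165)&(np.hypot(W[...,0]-592.3,W[...,1]-63.5)<40)
q=W[s];t=q[q[:,2]>np.percentile(q[:,2],95)-5]
print(len(q),np.percentile(q[:,2],95),t.min(0).round(1),t.max(0).round(1),np.round(cv2.minEnclosingCircle(t[:,:2].astype(np.float32))[0],1))
A=np.c_[t[:,:2]-t[:,:2].mean(0),np.ones(len(t))];print('slope',np.linalg.lstsq(A,t[:,2],rcond=None)[0].round(3))
E
```

```text
t 18.07 pos [593.9  62.8 222.6] F [ 0.2 -0.8  0.3] gap 56.4
R [[-0.968, 0.005, 0.251], [-0.251, 0.001, -0.968], [-0.005, -1.0, 0.001]]
shift [  1.9 102.6  -1.1]
262 138.3663261438732 [572.1  43.6 133.5] [613.3  85.4 140.4] [593.4  64.3]
slope [-5.00000e-03  3.00000e-03  1.36668e+02]
```

View pics/z12.png

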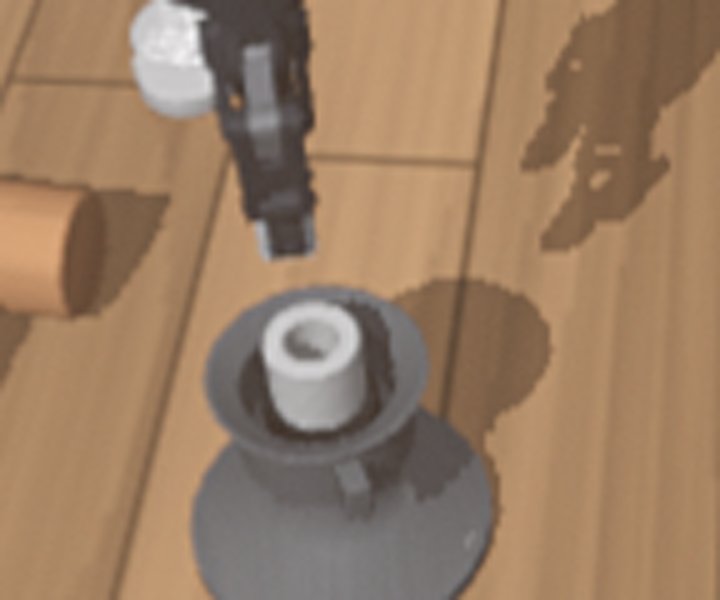

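The collar stands upright at (313,365), centred in the bore. Its top measures about 137–138 mm (138 expected) and level, and the gripper is well clear. I'll hand in.

```bash
python3 -c "
from bench import robot
print(robot.finish_job())"
```

```text
the job is handed in; nothing more can be done
None
```

I packed the stand as asked: the rubber ring was dropped flat onto the bottom of the bore, then the small grey steel ring was stood upright on it and let go. The job was handed in at about 18 s of the 64 s allowed. The washer, the large grey tube and the yellow tube were not used.

- **Rubber ring:** after release the picture showed it lying flat in the bore with its hole about centred. I meant to measure its position in the bore from depth as well, but that check found no usable points, so the picture is the only evidence.
- **Steel ring:** after release its top measured about 137–138 mm above the planks (138 expected). It was level (slope under 0.01) and about 1 mm from the bore centre.
- **Gripper:** it was open and about 100 mm above the stand when I handed in.
- **Forces:** the readings I saw stayed below about 7 N.

One reading disagreed: the fingers showed about 40 mm while holding the 42 mm steel ring. The pictures and depth points showed the ring upright and near the centre of the fingers, so I carried on.

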